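# Click-test latch cartridges and lock the failures in quarantine

## Task

Click every latch cartridge on the cart by pressing its red button fully down and letting go: leave those whose button stays down standing on the cart, and put each one whose button springs back into the red quarantine box. When all are tested and the failed ones are in, shut the box's lid, then push its quarter-turn stud in and turn it clockwise until it locks. Leave the other things on the cart where they are.

Things in the scene. Friction and masses are not known exactly. Their poses are not given: they have to be found in the camera images.
- latch_A: latch cartridge: aluminium block 84 (x) x 44 (y) x 40 mm (z) with a yellow end band at +x and a red round push button (30 mm across) in the middle of its top; about 0.25 to 0.5 kg; all cartridges look alike and some may be absent; origin: centre of its underside, z up. The button's axis is the block's z axis; its top stands 56 mm above the underside when fresh
- button_A (a joint): push button of latch_A (m): 0 fresh, standing 16 mm proud; 0.010 fully pressed, 6 mm proud. It needs 3 to 5 N from above, up to the stop at the bottom. After a full press, a sound button stays down (about 0.010) when let go; a worn one fails to latch and rises at once to about 0.003 (3 mm lower than fresh) and stays there. Gripping the block by its sides does not move the button
- latch_B: latch cartridge: aluminium block 84 (x) x 44 (y) x 40 mm (z) with a yellow end band at +x and a red round push button (30 mm across) in the middle of its top; about 0.25 to 0.5 kg; all cartridges look alike and some may be absent; origin: centre of its underside, z up. The button's axis is the block's z axis; its top stands 56 mm above the underside when fresh
- button_B (a joint): push button of latch_B (m): 0 fresh, standing 16 mm proud; 0.010 fully pressed, 6 mm proud. It needs 3 to 5 N from above, up to the stop at the bottom. After a full press, a sound button stays down (about 0.010) when let go; a worn one fails to latch and rises at once to about 0.003 (3 mm lower than fresh) and stays there. Gripping the block by its sides does not move the button
- latch_C: latch cartridge: aluminium block 84 (x) x 44 (y) x 40 mm (z) with a yellow end band at +x and a red round push button (30 mm across) in the middle of its top; about 0.25 to 0.5 kg; all cartridges look alike and some may be absent; origin: centre of its underside, z up. The button's axis is the block's z axis; its top stands 56 mm above the underside when fresh
- button_C (a joint): push button of latch_C (m): 0 fresh, standing 16 mm proud; 0.010 fully pressed, 6 mm proud. It needs 3 to 5 N from above, up to the stop at the bottom. After a full press, a sound button stays down (about 0.010) when let go; a worn one fails to latch and rises at once to about 0.003 (3 mm lower than fresh) and stays there. Gripping the block by its sides does not move the button
- latch_D: latch cartridge: aluminium block 84 (x) x 44 (y) x 40 mm (z) with a yellow end band at +x and a red round push button (30 mm across) in the middle of its top; about 0.25 to 0.5 kg; all cartridges look alike and some may be absent; origin: centre of its underside, z up. The button's axis is the block's z axis; its top stands 56 mm above the underside when fresh
- button_D (a joint): push button of latch_D (m): 0 fresh, standing 16 mm proud; 0.010 fully pressed, 6 mm proud. It needs 3 to 5 N from above, up to the stop at the bottom. After a full press, a sound button stays down (about 0.010) when let go; a worn one fails to latch and rises at once to about 0.003 (3 mm lower than fresh) and stays there. Gripping the block by its sides does not move the button
- latch_E: latch cartridge: aluminium block 84 (x) x 44 (y) x 40 mm (z) with a yellow end band at +x and a red round push button (30 mm across) in the middle of its top; about 0.25 to 0.5 kg; all cartridges look alike and some may be absent; origin: centre of its underside, z up. The button's axis is the block's z axis; its top stands 56 mm above the underside when fresh
- button_E (a joint): push button of latch_E (m): 0 fresh, standing 16 mm proud; 0.010 fully pressed, 6 mm proud. It needs 3 to 5 N from above, up to the stop at the bottom. After a full press, a sound button stays down (about 0.010) when let go; a worn one fails to latch and rises at once to about 0.003 (3 mm lower than fresh) and stays there. Gripping the block by its sides does not move the button
- latch_F: latch cartridge: aluminium block 84 (x) x 44 (y) x 40 mm (z) with a yellow end band at +x and a red round push button (30 mm across) in the middle of its top; about 0.25 to 0.5 kg; all cartridges look alike and some may be absent; origin: centre of its underside, z up. The button's axis is the block's z axis; its top stands 56 mm above the underside when fresh
- button_F (a joint): push button of latch_F (m): 0 fresh, standing 16 mm proud; 0.010 fully pressed, 6 mm proud. It needs 3 to 5 N from above, up to the stop at the bottom. After a full press, a sound button stays down (about 0.010) when let go; a worn one fails to latch and rises at once to about 0.003 (3 mm lower than fresh) and stays there. Gripping the block by its sides does not move the button
- box: red open-topped quarantine box, fixed to the cart, with a hinged lid: outside 130 (x) x 212 (y) x 66 mm high, walls and floor 5 mm; origin: centre of its underside, z up; inner floor 120 x 202 mm, 5 mm above the cart; the lid's hinge runs along y at its +x rim, 66.5 mm above the cart; a dark steel keeper bracket 50 x 52 mm stands on its -x side (under the lid's tab), its top 60 mm high
- lid (a joint): lid angle (rad): 0 shut on the rim, starts standing open at 1.6 to 1.74 (leaning slightly back towards +x), stop at 1.8. The hinge is damped: pushed forward well past the upright (below about 1.2) the 0.5 kg lid sinks shut by itself within about 5 s; near upright it stays where it is
- lid_edge (a point): middle of the edge of the lid opposite the hinge, 130 mm from the hinge, half way through the 6 mm sheet; it turns with the lid: the lid runs from the hinge to here along its -x, its outer face looks along its +z. The lid sheet is 130 x 212 mm; beyond this edge, in the middle, a tab 50 mm wide and 50 mm long carries the stud 25 mm past the edge, which stands out from the lid's outer face
- stud_push (a joint): how far the sprung quarter-turn stud in the lid's tab is pushed in (m): 0 out, stop at 0.014; spring 3 N at first, 9 N at the stop. Held in by its cross-bar under the keeper it reads about 0.012
- stud_turn (a joint): turn of the stud (rad), clockwise seen from above: 0 (up to 0.08 at the start) is unlocked, stop at 1.45 is locked. With the lid shut it can turn only while pushed in at least 12 mm; turned home and let go, the cross-bar catches under the keeper and the stud stays in; not turned enough, it springs out
- stud_top (a point): centre of the top of the stud's black wing grip, which turns and moves with the stud; the wing is 40 mm long (x), 12 mm wide (y) and 30 mm high, above a disc 44 mm across whose upper face lies 30 mm below this point; with the lid shut and the stud out this point is 122 mm above the cart and the disc 16 mm above the lid
- bushing_1: bronze bushing, a ring 56 mm across and 35 mm high, standing among the cartridges; bystander; origin: centre of its underside
- bushing_2: larger bronze bushing, 64 mm across and 45 mm high, towards the far side; bystander; origin: centre of its underside
- eye_hook: rusted forged eye hook lying flat, about 190 mm long, 22 mm thick; bystander; origin: centre of its eye (86 mm across), on the surface; the hook lies along its +x
- pin_gauge: green anodized pin gauge lying flat, 180 mm long along x, 16 mm thick; bystander; origin: centre of its underside
- nylon_flap: matte black nylon latch flap lying flat, 80 x 44 mm, 16 mm high at the knuckle; bystander; origin: centre of its underside
- spanner: steel spanner 190 mm long lying along its x; bystander
Not all that is in view belongs to the job. What is shaped like the latch_A but green or purple is not meant.

How it is judged:
By the outcome, as a careful person would: the job done as asked, in the order asked, and still so for the second after the job is handed in, with the robot touching nothing.
Of latch_A, latch_B, latch_C, latch_D, latch_E, latch_F only 5 to 6 are there at a start; the rules pass over those that are not, and their reading is None.
At some moment in a run one of latch_A, latch_B, latch_C, latch_D, latch_E, latch_F may be knocked a few centimetres aside while the robot is not near it.
Once in a run the grip may slacken for a moment while it holds something.
It also fails if it takes over 210 s, if anything falls off the work surface, if the arm or the gripper's body presses on something with over 40 N, if the wrist force passes 120 N, or if a joint passes its speed limit or range.

## Robot

A 6-joint arm with a two-finger parallel gripper is mounted at the origin on the work surface. World frame = base frame: x ahead of the robot, y to its left, z up, the work surface at z = 0. Lengths are in m, angles in rad, forces in N, time in s.
With the tool pointing down it reaches from about 0.275 to 0.825 m from the base axis. Payload 4.9 kg.
Tool frame: the origin (TCP) lies midway between the tips of the shut fingers; the grasp point (between the pads) lies 19 mm behind it (grip_point_offset is the distance from the TCP to the grasp point, in m); z points along the fingers, x is the direction in which the jaws open and shut, and the axes are right-handed (so a half turn about z gives the same grasp; the last joint's range is limited). The gripper opens to 85 mm and grips with 20 to 120 N. Pads are 22 mm wide; open, the fingers measure 114 mm over their backs; the gripper's body (76 mm by 85 mm) begins 54 mm behind the grasp point. The pads swing forward as they close: fully open they stand 13 mm farther back than shut.
Start: joints at [1.071, 0.326, -0.193, 1.052, 0, 1.437], TCP at [0.197, 0.514, 0.231] pointing down, gripper open.
Joint ranges: [-2.65, 2.65], [-0.97, 1.79], [-1.3, 1.35], [-1.93, 2.1], [-1.47, 1.37], [-3.14, 3.14]. Speed limits (rad/s): [2.57, 2.57, 3.14, 3.14, 3.14, 3.14].

## Interface

Orientations are given as a rotation vector (axis times angle).
In Python, from cell import * gives the robot as it stands. Calls block until the motion is done:
- movep(position, orientation): joint-space move of the TCP to a pose.
- move_l(position, velocity=0.15, rot=None, until_force=None): straight line of the TCP; rot=None keeps the orientation; velocity is the mean speed in m/s. With until_force (N) it stops when the force on the tool has changed by that much, and returns True; else False.
- set_joints(angles): joint-space move.
- let_go() and grab(newtons=None): open the fingers fully, or close them until they stop; newtons is the grip in N (None keeps the last).
- sleep(seconds).
- ik(position, orientation): joint angles nearest the present ones, or None.
- get_state(): the state.
- grab_frame(name): name is "scene" or "top" or "wrist"; returns a dict with "img" (420x560x3 uint8, red, green, blue), "fx", "fy", "cx", "cy" (pixels), "cam_to_world" (4x4, takes a point from camera to world coordinates); the wrist camera has in their place "T_tool_cam" (4x4, takes a point from camera to tool coordinates, whose origin is the TCP and whose axes are the tool frame's). Camera axes: x right, y down, z forward; pixel columns grow to the right and rows downward; lengths in m; the calibration is good to about 2 mm. A picture is of the moment at which its call begins: read the wrist's pose just before it. There is no depth.
A pose or a line that the arm cannot do raises MotionError and nothing moves.
- sign_off(): hands the job in, once; it reports no verdict.
Trained networks look in the newest picture that a camera, given by its name, has taken for a name from the list of things; names that differ only in an ending like _2 or _b are one class to them, and where a whole thing is asked for, a point or a joint stands for the part that bears it (a point fixed in the world has none). Each returns a list of dicts, best first, with "score" (0 to 1); they miss things now and then, are a little off and sometimes report something else, mostly with a low value. They report only what shows in the picture. A call takes as long as a camera call. They do not tell look-alikes from the thing itself.
- spot_in(camera, name): "centre" ([column, row] in pixels, amid what is visible of it).
- silhouettes(camera, name): "mask" (420x560 bool, what is visible of it) and "centre" ([column, row] in pixels, amid what is visible of it).
- tip_of(camera, name): "centre" ([column, row] in pixels: a listed point, or the origin of a listed thing).
The state is a dict: "clock": time; "q": joint angles; "joint_velocities": joint speeds; "tau": joint torques, N m; "position": TCP position; "eef_rot": TCP orientation; "contact_force": force on the tool from outside, world axes, zero at the start; "wrist_torque": the same for the moment, N m; "finger_gap": opening from 0.0 (shut) to 1.0 (fully open).
Only numpy, scipy, OpenCV 4.12 (cv2) and the standard library are available. Lean on these libraries where they do the work, as an engineer would, in place of code of your own. Each camera call takes 0.05 s, during which the arm holds its last target.

## Working session

There is one attempt and no reset: what is moved stays moved. The work goes in short steps, each a Python script; the robot and the scene stay as the last script left them, time stands still between calls to the robot, and variables do not carry over. Pictures are saved under pics/ and viewed, and the job is handed in when it is done.

```bash
ls; mkdir -p pics; python3 - <<'E'
from cell import *
import cv2
s=get_state(); print(s['clock'],s['position'],s['eef_rot'],s['contact_force'])
for c in ['scene','top','wrist']:
    f=grab_frame(c); cv2.imwrite(f'pics/a_{c}.png',f['img'][:,:,::-1])
    print(c,f['fx'],f['cx'],f['cy'],f.get('cam_to_world',f.get('T_tool_cam')).round(3).tolist() if hasattr(f.get('cam_to_world',f.get('T_tool_cam')),'round') else f)
    for n in ['latch_A','box','lid_edge','stud_top','bushing_1','pin_gauge']:
        r=(tip_of if n in('lid_edge','stud_top') else spot_in)(c,n)
        print(c,n,[([round(float(v)) for v in d['centre']],round(d['score'],2)) for d in r])
E
```

```text
pics
0.0 [0.19645957 0.51307909 0.2304994 ] [ 2.58782240e+00  1.77981793e+00 -2.44208091e-03] [ 0.05847289 -0.95425871  0.51880506]
scene 461.30945905891 292.3408969291925 211.8763343140195 [[0.007, 0.841, -0.542, 1.31], [1.0, -0.009, -0.0, 0.011], [-0.005, -0.542, -0.841, 1.3], [0.0, 0.0, 0.0, 1.0]]
scene latch_A [([184, 283], 0.92), ([139, 272], 0.85), ([186, 245], 0.59)]
scene box [([370, 214], 0.88), ([222, 311], 0.59)]
scene lid_edge []
scene stud_top [([291, 213], 0.61), ([389, 220], 0.54)]
scene bushing_1 [([298, 241], 0.76), ([326, 285], 0.73)]
scene pin_gauge [([184, 172], 0.61)]
top 485.78116837952183 287.58609968694003 205.14733482284615 [[0.009, -0.993, 0.121, 0.367], [-1.0, -0.007, 0.011, 0.015], [-0.01, -0.121, -0.993, 1.445], [0.0, 0.0, 0.0, 1.0]]
top latch_A [([407, 138], 0.77), ([408, 182], 0.65), ([453, 151], 0.63), ([196, 183], 0.22)]
top box [([203, 206], 0.75), ([337, 235], 0.16)]
top lid_edge [([196, 174], 0.8)]
top stud_top [([195, 154], 0.67)]
top bushing_1 [([267, 131], 0.78), ([291, 188], 0.71), ([336, 237], 0.36)]
top pin_gauge [([426, 292], 0.81)]
wrist 291.7527599128762 281.9222188837259 211.0361740665099 [[1.0, -0.0, 0.0, 0.001], [0.0, 0.951, 0.309, -0.079], [-0.0, -0.309, 0.951, -0.144], [0.0, 0.0, 0.0, 1.0]]
wrist latch_A []
wrist box [([133, 412], 0.87)]
wrist lid_edge []
wrist stud_top []
wrist bushing_1 []
wrist pin_gauge []
```

View pics/a_scene.png

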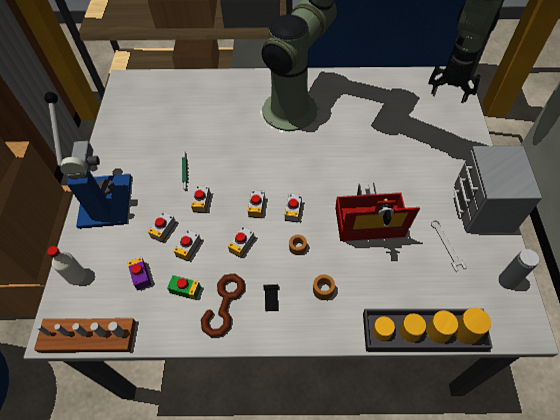

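View pics/a_top.png

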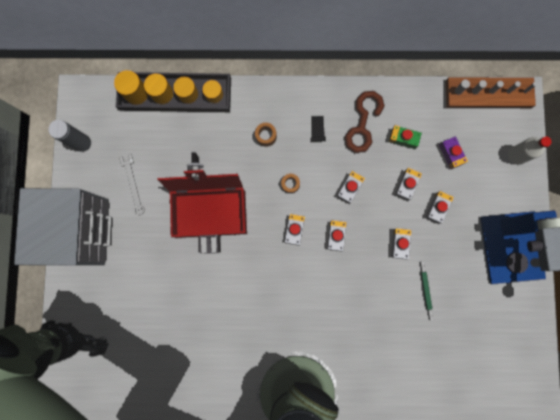

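View pics/a_wrist.png

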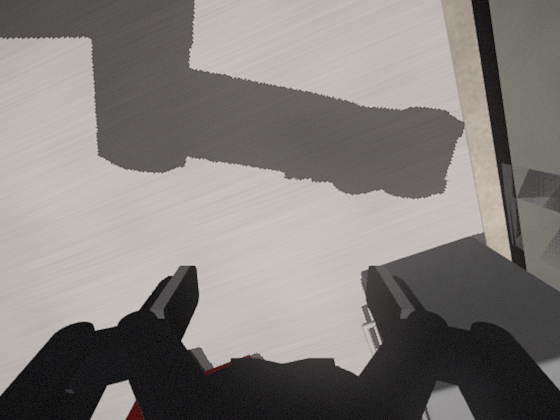

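```bash
cat > h.py <<'E'
from cell import *
import cv2, numpy as np
from scipy.spatial.transform import Rotation as R
def camT(f):
    if 'cam_to_world' in f: return np.array(f['cam_to_world'])
    return f['_T']
def grab_w(name):
    s=get_state(); f=grab_frame(name)
    if 'T_tool_cam' in f:
        T=np.eye(4);T[:3,:3]=R.from_rotvec(s['eef_rot']).as_matrix();T[:3,3]=s['position']
        f['_T']=T@np.array(f['T_tool_cam'])
    return f
def px2w(f,uv,z):
    T=camT(f);d=T[:3,:3]@np.array([(uv[0]-f['cx'])/f['fx'],(uv[1]-f['cy'])/f['fy'],1.])
    return T[:3,3]+d*(z-T[2,3])/d[2]
def w2px(f,p):
    T=camT(f);c=T[:3,:3].T@(np.asarray(p)-T[:3,3]);return np.array([f['fx']*c[0]/c[2]+f['cx'],f['fy']*c[1]/c[2]+f['cy']])
def hsv(f): return cv2.cvtColor(f['img'],cv2.COLOR_RGB2HSV)
def blobs(m,amin,amax=1e9):
    n,l,st,c=cv2.connectedComponentsWithStats(m.astype(np.uint8))
    return [(c[i],st[i,4],l==i) for i in range(1,n) if amin<=st[i,4]<=amax]
def red(f):
    h=hsv(f);return ((h[...,0]<8)|(h[...,0]>172))&(h[...,1]>150)&(h[...,2]>90)
def yellow(f):
    h=hsv(f);return (h[...,0]>14)&(h[...,0]<32)&(h[...,1]>140)&(h[...,2]>110)
def latches(f,zb=.056,rmin=30,rmax=200,ymin=6):
    out=[]
    ys=[b for b in blobs(yellow(f),ymin)]
    for c,a,_ in blobs(red(f),rmin,rmax):
        p=px2w(f,c,zb)
        best=min(ys,key=lambda b:np.linalg.norm(px2w(f,b[0],.04)[:2]-p[:2]),default=None)
        if best is None: continue
        d=px2w(f,best[0],.04)-p
        if np.hypot(*d[:2])<.05: out.append((p[0],p[1],np.arctan2(d[1],d[0]),a,np.hypot(*d[:2]),c))
    return out
def down(yaw): # tool z down; tool x (jaw) along world angle yaw
    x=np.array([np.cos(yaw),np.sin(yaw),0]);z=np.array([0,0,-1.]);return R.from_matrix(np.c_[x,np.cross(z,x),z]).as_rotvec()
E
python3 - <<'E'
from h import *
for c in ['top','scene']:
    f=grab_w(c)
    for l in sorted(latches(f),key=lambda l:l[0]): print(c,np.round(l[:5],3),l[5].round(1))
f=grab_w('top')
cv2.imwrite('pics/b1.png',cv2.resize(f['img'][100:280,140:480,::-1],None,fx=2.3,fy=2.3,interpolation=2))
f=grab_w('scene')
cv2.imwrite('pics/b2.png',cv2.resize(f['img'][150:310,110:440,::-1],None,fx=2.4,fy=2.4,interpolation=2))
E
```

```text
top [ 4.30e-01 -2.98e-01 -6.30e-02  7.20e+01  3.50e-02] [402.8 242.9]
top [ 4.51e-01 -1.11e-01 -7.60e-02  6.90e+01  3.50e-02] [337. 235.]
top [ 4.68e-01  1.10e-02 -1.54e-01  6.90e+01  3.50e-02] [294.3 228.7]
top [ 5.36e-01 -4.11e-01 -4.17e-01  7.00e+01  3.60e-02] [441.7 206. ]
top [ 5.94e-01 -1.53e-01 -5.35e-01  6.70e+01  3.60e-02] [351.4 185.7]
top [ 6.05e-01 -3.22e-01 -4.25e-01  6.40e+01  3.60e-02] [409.9 182.3]
top [ 7.010e-01 -4.580e-01 -2.811e+00  6.800e+01  3.500e-02] [456.1 150. ]
top [ 7.470e-01 -3.160e-01  1.353e+00  6.900e+01  3.400e-02] [406.9 134.2]
scene [ 4.32e-01 -2.98e-01 -1.47e-01  4.90e+01  3.40e-02] [198.6 193.2]
scene [ 4.54e-01 -1.11e-01 -9.60e-02  4.90e+01  3.40e-02] [255.2 198.2]
scene [ 4.71e-01  1.20e-02 -1.46e-01  5.10e+01  3.30e-02] [292.7 202.2]
scene [ 5.39e-01 -4.13e-01 -4.53e-01  5.60e+01  3.30e-02] [159.1 221.3]
scene [ 5.97e-01 -1.53e-01 -5.23e-01  6.00e+01  3.40e-02] [240.  236.4]
scene [ 6.07e-01 -3.22e-01 -4.25e-01  5.90e+01  3.40e-02] [184.9 239.8]
scene [ 7.040e-01 -4.580e-01 -2.741e+00  6.600e+01  3.600e-02] [135.6 268.4]
scene [ 7.510e-01 -3.160e-01  1.294e+00  7.100e+01  3.300e-02] [181.4 282.5]
```

View pics/b1.png

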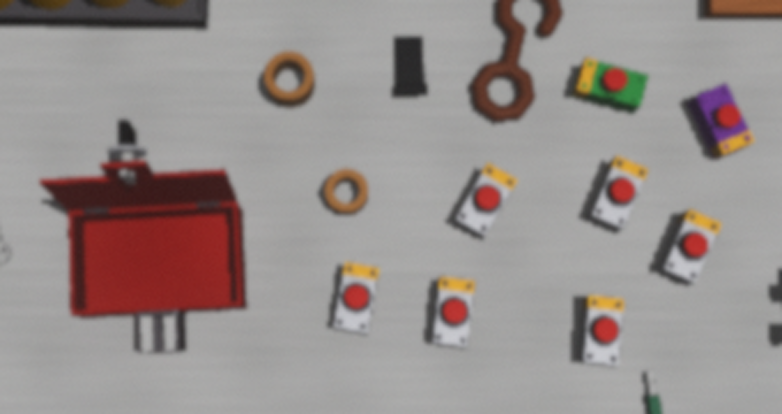

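View pics/b2.png

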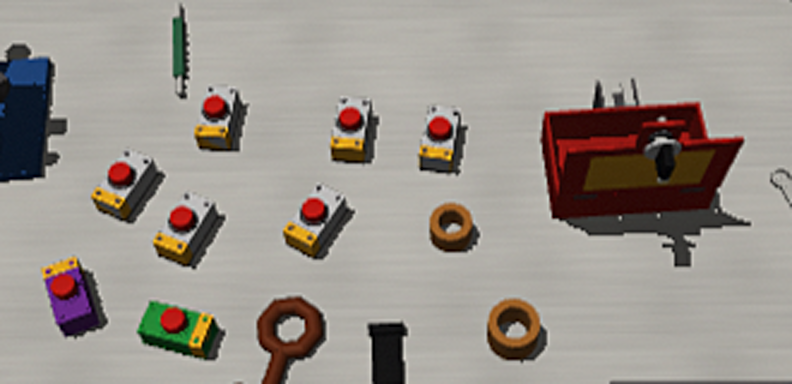

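```bash
cat >> h.py <<'E'
def locate(x,y):
    """fused top+scene latch nearest to (x,y)"""
    r=[]
    for c in ['top','scene']:
        f=grab_w(c); ls=[l for l in latches(f)]
        if ls:
            l=min(ls,key=lambda l:np.hypot(l[0]-x,l[1]-y))
            if np.hypot(l[0]-x,l[1]-y)<.05: r.append(l[:3])
    r=np.array(r);print('loc',r.round(3).tolist()); return r.mean(0)
def press(x,y,yaw,zh=.10,tag=''):
    t=get_state()['clock']
    movep([x,y,zh],down(yaw+np.pi/2))
    move_l([x,y,.066],.12); f0=np.array(get_state()['contact_force'])
    hit=move_l([x,y,.042],.025,until_force=14); s=get_state();zb=s['position'][2]
    fb=s['contact_force'][2]-f0[2]
    fs=[]
    for z in (zb+.0025,zb+.004):
        move_l([x,y,z],.03); sleep(.15);fs.append(round(get_state()['contact_force'][2]-f0[2],2))
    move_l([x,y,zh],.15)
    print(tag,'hit',hit,'zb',round(zb,4),'F',round(fb,1),'release F',fs,'dt',round(get_state()['clock']-t,1),'clock',round(get_state()['clock'],1))
E
python3 - <<'E'
from h import *
grab(40)
p=get_state()['position']
move_l([p[0],p[1],.34],.3)
movep([.40,.05,.30],down(1.45)); print(get_state()['clock'])
l=locate(.469,.011); print(l)
press(*l,tag='1')
f=grab_w('wrist'); cv2.imwrite('pics/c1.png',f['img'][:,:,::-1])
E
```

```text
4.3667
loc [[0.471, 0.012, -0.146]]
[ 0.47085993  0.01199305 -0.14625127]
1 hit True zb 0.046 F 8.0 release F [np.float64(0.31), np.float64(-0.06)] dt 3.4 clock 7.8
```

View pics/c1.png

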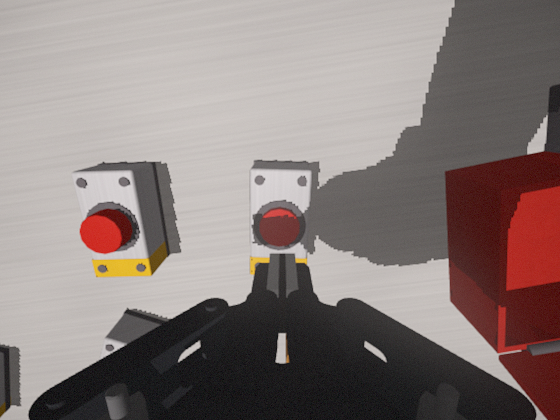

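```bash
python3 - <<'E'
from h import *
L=[(.452,-.111),(.595,-.153),(.606,-.322),(.537,-.412),(.431,-.298)]
ims=[]
for i,(x,y) in enumerate(L):
    l=locate(x,y)
    press(*l,tag=str(i+2))
    f=grab_w('wrist'); ims.append(cv2.resize(f['img'][130:300,180:380,::-1],(260,221)))
while len(ims)<6: ims.append(ims[0]*0)
cv2.imwrite('pics/d.png',np.vstack([np.hstack(ims[:3]),np.hstack(ims[3:])]))
E
```

```text
loc [[0.451, -0.111, -0.085], [0.454, -0.111, -0.083]]
2 hit True zb 0.046 F 7.7 release F [np.float64(2.98), np.float64(1.71)] dt 3.1 clock 11.0
loc [[0.595, -0.153, -0.509], [0.597, -0.153, -0.52]]
3 hit True zb 0.0461 F 8.1 release F [np.float64(1.12), np.float64(0.86)] dt 3.2 clock 14.3
loc [[0.604, -0.321, -0.412], [0.608, -0.322, -0.424]]
4 hit True zb 0.0461 F 5.2 release F [np.float64(-0.57), np.float64(-1.39)] dt 3.2 clock 17.7
loc [[0.539, -0.413, -0.439]]
5 hit True zb 0.0461 F 4.7 release F [np.float64(-0.73), np.float64(-0.4)] dt 3.0 clock 20.9
loc [[0.429, -0.297, -0.082], [0.432, -0.298, -0.137]]
6 hit True zb 0.046 F 6.0 release F [np.float64(2.79), np.float64(2.52)] dt 3.2 clock 24.2
```

View pics/d.png

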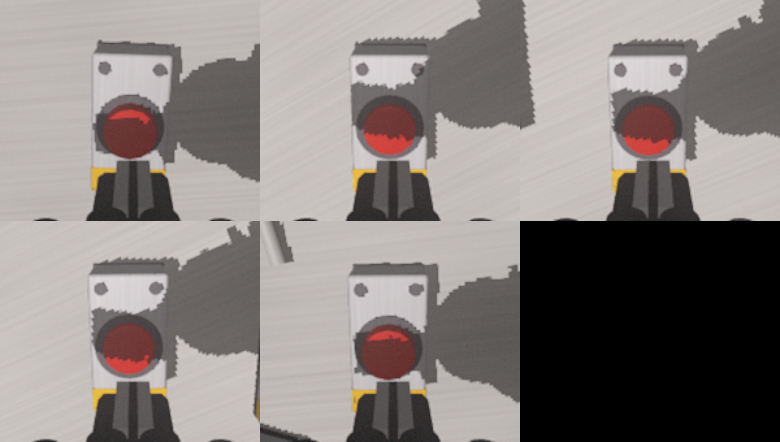

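```bash
python3 - <<'E'
from h import *
f=grab_w('top')
for uv in [(72,315),(245,305),(238,207),(72,212)]:
    u=(140+uv[0]/2.3,100+uv[1]/2.3); print(px2w(f,u,.066)[:2].round(3))
movep([.30,-.1,.30],down(1.57))
movep([.38,.235,.30],down(1.57)); print(get_state()['clock'])
f=grab_w('wrist'); cv2.imwrite('pics/e.png',f['img'][:,:,::-1])
np.savez('pics/e.npz',img=f['img'],T=f['_T'],k=[f['fx'],f['fy'],f['cx'],f['cy']])
E
```

```text
[0.441 0.361]
[0.455 0.147]
[0.577 0.158]
[0.57  0.366]
26.775
```

View pics/e.png

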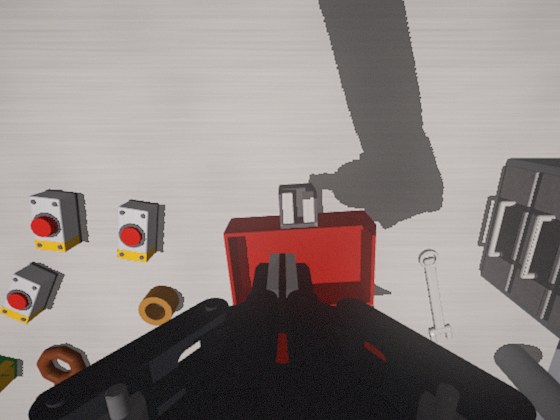

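```bash
python3 - <<'E'
import numpy as np,cv2
im=np.load('pics/e.npz')['img'][:,:,::-1]
cv2.imwrite('pics/e2.png',cv2.resize(im[170:320,210:395],None,fx=4,fy=4,interpolation=cv2.INTER_CUBIC))
E
```

```text
(no output)
```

View pics/e2.png

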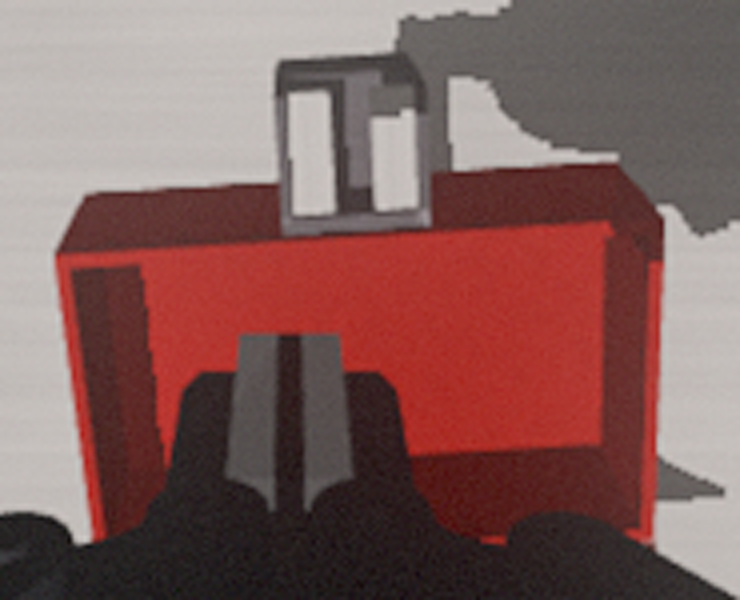

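```bash
python3 - <<'E'
from h import *
from scipy.optimize import least_squares
d=np.load('pics/e.npz');k=d['k'];f=dict(fx=k[0],fy=k[1],cx=k[2],cy=k[3],_T=d['T'])
P=[]
for uv,z in [((58,252),.066),((662,219),.066),((90,195),0),((620,165),0)]:
    p=px2w(f,(210+uv[0]/4,170+uv[1]/4),z);P.append(p[:2]);print(p.round(4))
a=np.array(P)
for i in(0,2):
    v=a[i+1]-a[i];print(np.hypot(*v),np.arctan2(-v[0],v[1]))
def res(q):
    c,s=np.cos(q[2]),np.sin(q[2]);M=np.array([[c,-s],[s,c]])
    L=np.array([[-.065,-.106],[-.065,.106]])
    X=q[:2]+L@M.T
    return np.r_[(X-a[:2]).ravel(),(X-a[2:]).ravel()]
r=least_squares(res,[.5,.26,0]);print(r.x.round(4),r.fun.round(4))
q=r.x
F=grab_w('top');im=F['img'].copy();G=grab_w('scene');im2=G['img'].copy()
W=dict(f,img=d['img'].copy())
def w(l):
    c,s=np.cos(q[2]),np.sin(q[2]);return np.array([q[0]+c*l[0]-s*l[1],q[1]+s*l[0]+c*l[1],l[2]])
outs=[]
for FF,box in ((F,(130,60,200,170)),(G,(320,170,120,90)),(W,(210,170,185,150))):
    sc=3.5; x0,y0,ww,hh=box
    c=cv2.resize(FF['img'][y0:y0+hh,x0:x0+ww,::-1],None,fx=sc,fy=sc)
    for z in(0,.066):
        pts=[((w2px(FF,w((x,y,z)))-[x0,y0]+.5)*sc).astype(int) for x,y in((-.065,-.106),(.065,-.106),(.065,.106),(-.065,.106))]
        cv2.polylines(c,[np.array(pts)],True,(255,255,0),1)
    outs.append(c)
cv2.imwrite('pics/f1.png',outs[0]);cv2.imwrite('pics/f2.png',np.vstack([outs[1]]));cv2.imwrite('pics/f3.png',outs[2])
for c in('top','scene','wrist'):
  for n in('stud_top','lid_edge','box'):print(c,n,[(np.round(d['centre']).tolist(),round(d['score'],2)) for d in tip_of(c,n)])
E
```

```text
[0.4562 0.1543 0.066 ]
[0.4443 0.3636 0.066 ]
[ 0.4584  0.1546 -0.    ]
[0.4462 0.3671 0.    ]
0.20968477670625882 0.05667967387368583
0.21283901912747688 0.0578149688290165
[0.5162 0.2636 0.0573] [ 0.0011 -0.0002  0.0009  0.0021 -0.0011 -0.0005 -0.0009 -0.0014]
top stud_top [([194.0, 156.0], 0.78)]
top lid_edge [([192.0, 178.0], 0.79)]
top box [([213.0, 214.0], 0.58), ([197.0, 179.0], 0.39), ([438.0, 206.0], 0.32)]
scene stud_top [([389.0, 221.0], 0.5)]
scene lid_edge [([386.0, 208.0], 0.59), ([367.0, 219.0], 0.27)]
scene box [([368.0, 219.0], 0.81), ([230.0, 241.0], 0.3)]
wrist stud_top [([161.0, 296.0], 0.45)]
wrist lid_edge []
wrist box [([299.0, 252.0], 0.71)]
```

View pics/f1.png

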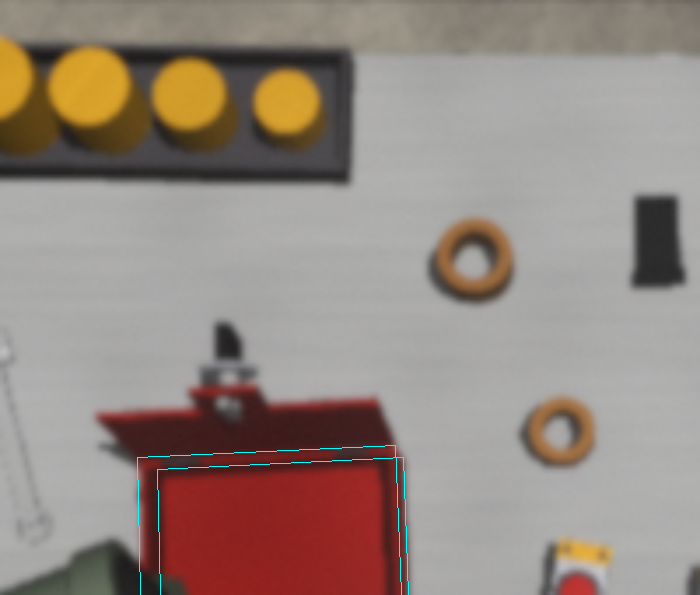

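View pics/f2.png

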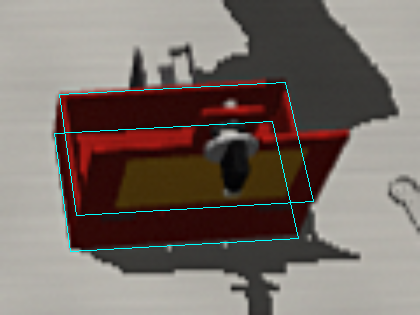

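View pics/f3.png

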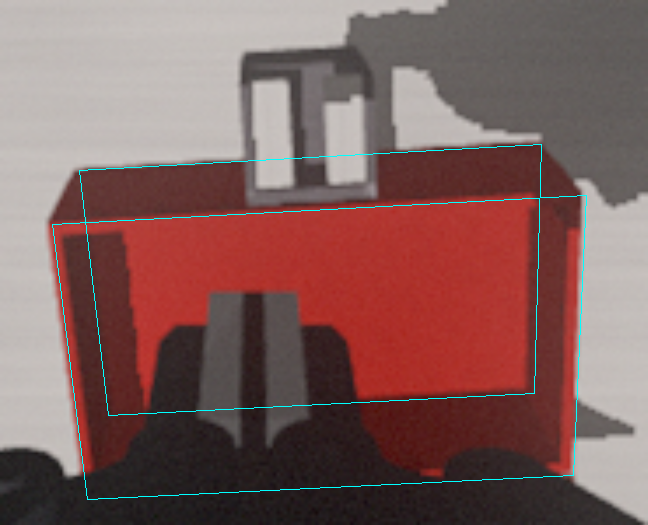

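```bash
cat >> h.py <<'E'
BX=(.5162,.2636,.0573)
def bw(lx,ly,z):
    c,s=np.cos(BX[2]),np.sin(BX[2]);return [BX[0]+c*lx-s*ly,BX[1]+s*lx+c*ly,z]
def pick(x,y,yaw):
    let_go()
    movep([x,y,.13],down(yaw+np.pi/2))
    hit=move_l([x,y,.007],.12,until_force=15)
    grab(60); print('hit',hit,'gap',get_state()['finger_gap'])
    move_l([x,y,.15],.15); s=get_state();print('lift gap',s['finger_gap'],s['contact_force'].round(2) if hasattr(s['contact_force'],'round') else s['contact_force'],s['clock'])
E
python3 - <<'E'
from h import *
movep([.32,-.1,.25],down(1.57))
l=locate(.431,-.298); pick(*l)
f=grab_w('wrist'); cv2.imwrite('pics/g.png',f['img'][:,:,::-1])
E
```

```text
loc [[0.43, -0.297, -0.056], [0.435, -0.297, -0.192]]
hit False gap 0.5066766530775408
lift gap 0.5043921708196953 [-0.04  0.4  -4.93] 33.3083
```

View pics/g.png

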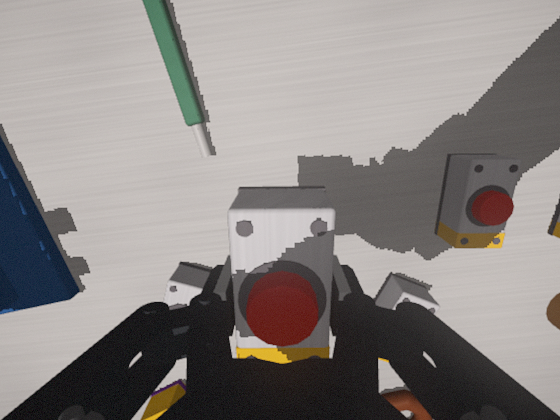

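```bash
cat >> h.py <<'E'
def carry(lx,ly):
    movep(bw(lx,ly,.16),down(BX[2]+np.pi/2))
    s=get_state();print('carry gap',s['finger_gap'],np.round(s['contact_force'],2),s['clock'])
def place(lx,ly):
    hit=move_l(bw(lx,ly,.014),.12,until_force=10);print('hit',hit,get_state()['position'][2])
    let_go(); print(np.round(get_state()['contact_force'],2))
    move_l(bw(lx,ly,.16),.2); print(get_state()['clock'])
E
python3 - <<'E'
from h import *
carry(-.006,.0425)
f=grab_w('wrist'); cv2.imwrite('pics/i.png',f['img'][:,:,::-1])
E
```

```text
carry gap 0.5050027135113392 [ 0.53 -0.86 -4.98] 35.5333
```

View pics/i.png

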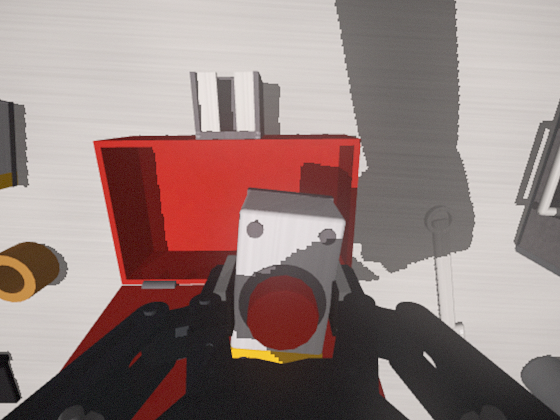

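```bash
python3 - <<'E'
from h import *
place(-.006,.0425)
f=grab_w('wrist'); cv2.imwrite('pics/j.png',f['img'][:,:,::-1])
E
```

```text
hit True 0.013580210349538827
[ -0.65 -16.81   8.23]
38.175
```

View pics/j.png

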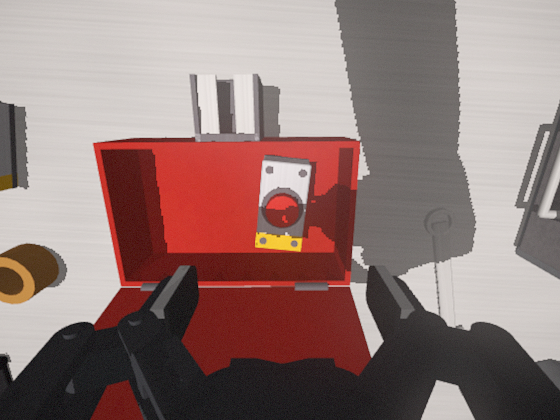

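```bash
python3 - <<'E'
from h import *
f=grab_w('wrist')
p=px2w(f,(283,211),.058);q=px2w(f,(280,242),.045);d=p[:2]-np.array(BX[:2]);c,s=np.cos(BX[2]),np.sin(BX[2])
print('local',c*d[0]+s*d[1],-s*d[0]+c*d[1],'yaw',np.arctan2(*(q-p)[[1,0]])-BX[2])
for l in latches(f,.058,300,9000,100):print(np.round(l[:5],3))
movep([.36,.0,.25],down(1.57))
l=locate(.452,-.111); pick(*l)
F=grab_w('wrist'); cv2.imwrite('pics/k.png',F['img'][:,:,::-1])
E
```

```text
local -0.006993131182399172 0.04324605372388872 yaw -0.08043363312501269
[ 5.07e-01  3.05e-01 -2.60e-02  8.28e+02  3.80e-02]
loc [[0.451, -0.111, -0.082], [0.457, -0.11, -0.118]]
hit False gap 0.5040099322089985
lift gap 0.5025611051200704 [ 0.13 -0.23 -3.78] 43.4333
```

View pics/k.png

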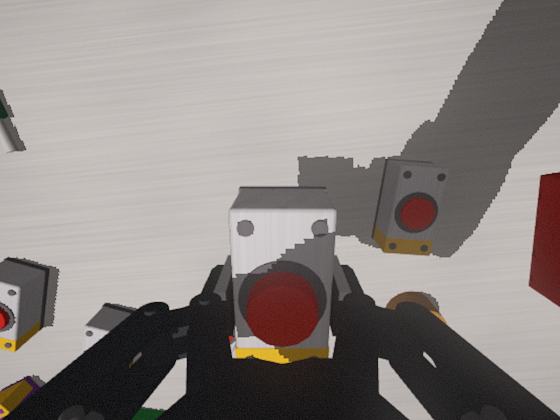

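```bash
python3 - <<'E'
from h import *
carry(-.006,-.041)
place(-.006,-.041)
f=grab_w('wrist'); cv2.imwrite('pics/l.png',f['img'][:,:,::-1])
f=grab_w('top'); cv2.imwrite('pics/l2.png',cv2.resize(f['img'][60:320,130:530,::-1],None,fx=2,fy=2,interpolation=2))
E
```

```text
carry gap 0.5089307291932955 [-0.01  0.28 -3.82] 44.7583
hit False 0.014742575507396428
[ 0.5   0.66 -0.61]
47.5
```

View pics/l.png

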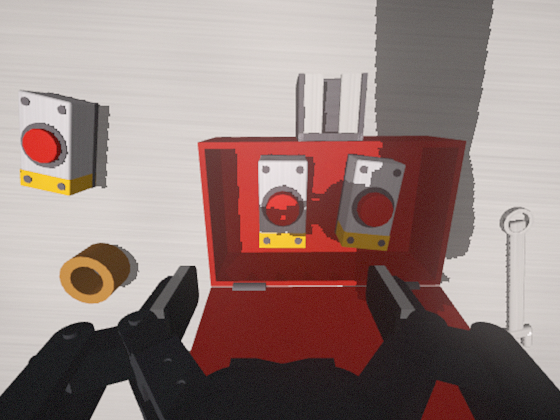

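View pics/l2.png

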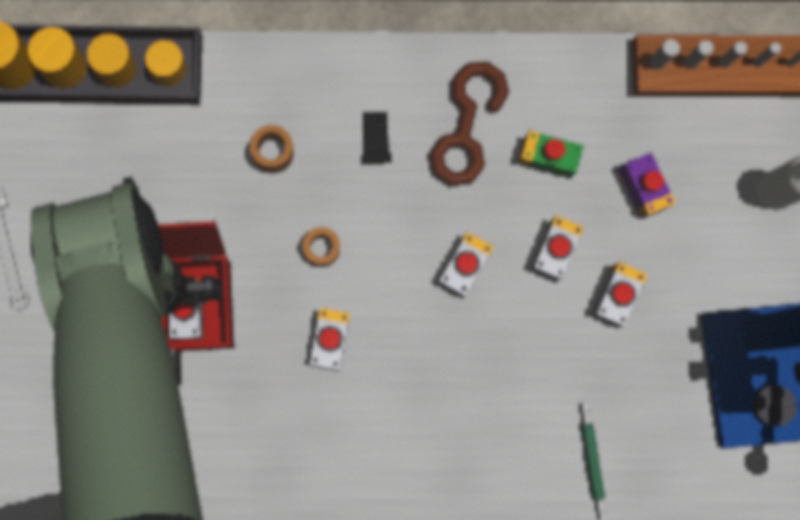

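```bash
python3 - <<'E'
from h import *
grab(40)
p=get_state()['position']; move_l([p[0],p[1],.34],.3)
o=down(BX[2]+np.pi/2)
for z in(.17,.2,.36):
    print(z,[ik(bw(x,-.085,z),o) is not None for x in(.14,.17,.2,.22,.24)])
movep(bw(.19,-.085,.34),o); print(get_state()['clock'],get_state()['q'])
f=grab_w('scene'); cv2.imwrite('pics/m.png',cv2.resize(f['img'][0:320,200:560,::-1],None,fx=1.8,fy=1.8))
f=grab_w('wrist'); cv2.imwrite('pics/m2.png',f['img'][:,:,::-1])
E
```

```text
0.17 [True, True, True, True, True]
0.2 [True, True, True, True, True]
0.36 [True, True, True, True, True]
49.9333 [1.60780878e-01 7.06433019e-01 6.96939089e-01 1.56466277e+00
 3.44787731e-04 1.03383389e-01]
```

View pics/m.png

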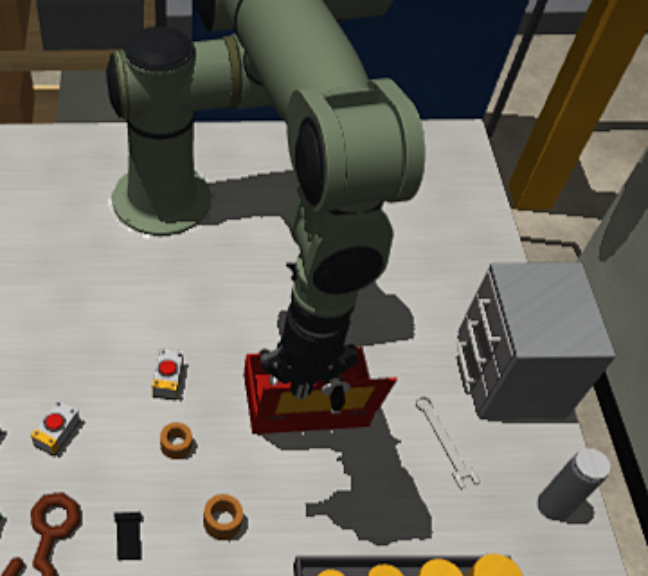

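View pics/m2.png

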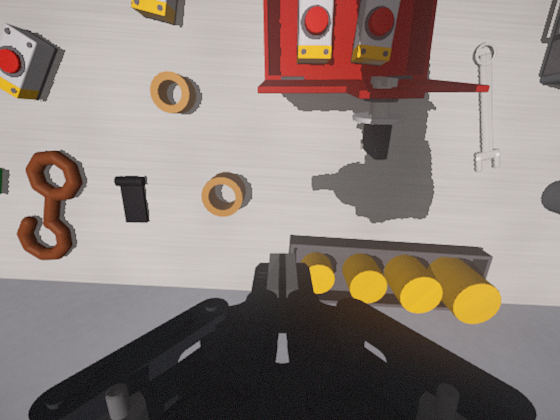

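```bash
python3 - <<'E'
from h import *
move_l(bw(.19,-.085,.165),.15)
print(move_l(bw(.10,-.085,.165),.08,until_force=15),get_state()['position'],np.round(get_state()['contact_force'],1))
hit=move_l(bw(-.01,-.085,.165),.07,until_force=30);print(hit,get_state()['position'],np.round(get_state()['contact_force'],1),get_state()['clock'])
f=grab_w('scene'); cv2.imwrite('pics/n.png',cv2.resize(f['img'][0:320,200:560,::-1],None,fx=1.8,fy=1.8))
E
```

```text
False [0.62126303 0.18440009 0.16498995] [-1.  -0.1 -0.6]
False [0.51134158 0.1781473  0.16491519] [-0.3 -0.3  0.6] 54.35
```

View pics/n.png

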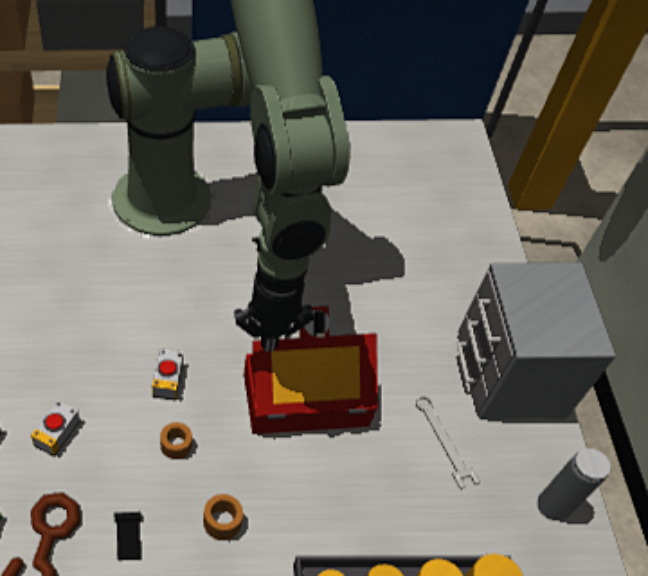

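Lid is sinking. Back off and wait, then look at it.

```bash
python3 - <<'E'
from h import *
p=get_state()['position'];move_l([p[0],p[1],.30],.2)
movep([.36,.24,.30],down(BX[2]+np.pi/2)); sleep(3.5); print(get_state()['clock'])
f=grab_w('scene'); cv2.imwrite('pics/o.png',cv2.resize(f['img'][150:280,280:460,::-1],None,fx=4,fy=4,interpolation=2))
print(tip_of('scene','stud_top'),[px2w(f,d['centre'],.122) for d in tip_of('scene','stud_top')])
f=grab_w('wrist'); cv2.imwrite('pics/o2.png',f['img'][:,:,::-1])
print([(d['centre'],px2w(f,d['centre'],.122)) for d in tip_of('wrist','stud_top')])
print('expect',bw(-.065-.025,0,.122))
f=grab_w('top');cv2.imwrite('pics/o3.png',cv2.resize(f['img'][100:300,130:330,::-1],None,fx=3,fy=3,interpolation=2))
print([(d['centre'],px2w(f,d['centre'],.122)) for d in tip_of('top','stud_top')])
E
```

```text
59.4167
[{'centre': [369.9, 176.8], 'score': 0.67}] [array([0.4203457 , 0.25892546, 0.122     ])]
[([291.9, 241.0], array([0.42304014, 0.25601653, 0.122     ])), ([28.0, 282.8], array([ 0.49915162, -0.07220507,  0.122     ]))]
expect [np.float64(0.4263477076294494), np.float64(0.258445821524521), 0.122]
[([203.5, 242.4], array([0.42384596, 0.25859561, 0.122     ])), ([204.5, 234.6], array([0.44510902, 0.25648817, 0.122     ]))]
```

View pics/o.png

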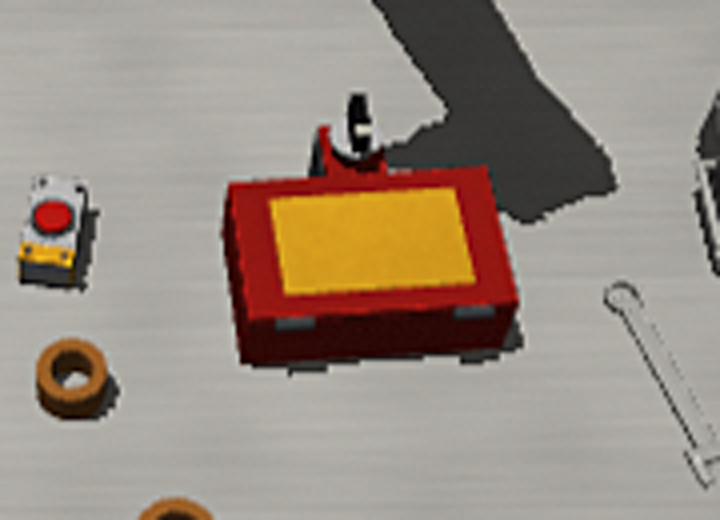

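View pics/o2.png

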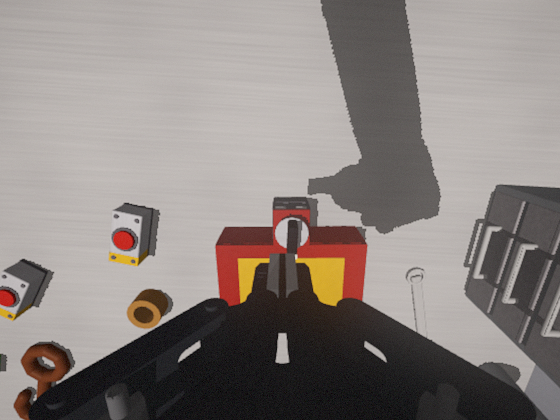

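```bash
python3 - <<'E'
from h import *
let_go(); x,y=.4245,.258; o=down(BX[2]+np.pi/2-.03)
movep([x,y,.18],o)
print(move_l([x,y,.0955],.08,until_force=8),get_state()['position'])
grab(70); s=get_state(); print('gap',s['finger_gap'],np.round(s['contact_force'],1),s['clock'])
f=grab_w('wrist'); cv2.imwrite('pics/p.png',f['img'][:,:,::-1])
E
```

```text
False [0.42491373 0.25816674 0.09595951]
gap 0.12771706296766958 [ 0.8 -6.2  2.3] 63.0333
```

View pics/p.png

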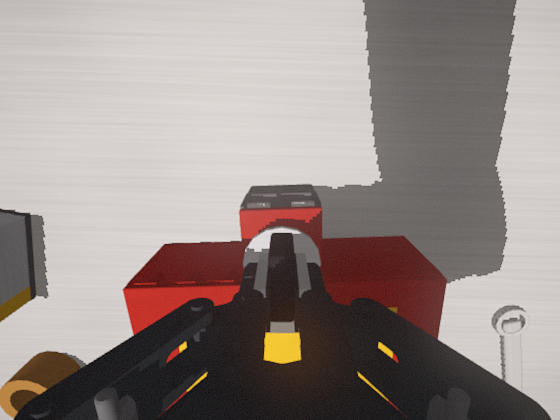

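```bash
python3 - <<'E'
from h import *
p=get_state()['position']
hit=move_l([p[0],p[1],p[2]-.0165],.03,until_force=20); s=get_state();print(hit,s['position'][2]-p[2],np.round(s['contact_force'],1))
q=np.array(s['q']);q0=q.copy()
for k in range(6):
    q[5]=q0[5]+1.47*(k+1)/6; set_joints(q); s=get_state(); print(round(s['q'][5]-q0[5],3),np.round(s['contact_force'],1),np.round(s['wrist_torque'],2),round(s['position'][2],4))
f=grab_w('wrist'); cv2.imwrite('pics/q.png',f['img'][:,:,::-1]);print(s['clock'])
E
```

```text
True -0.013665624165672241 [-2.1 -0.7  8.6]
0.245 [-1.6 -1.9  8.3] [-0.44  0.47 -0.05] 0.0825
0.49 [-2.2 -3.3  7.6] [-0.53  0.4  -0.01] 0.0824
0.735 [-1.5 -2.6  7.8] [-0.57  0.43 -0.05] 0.0824
0.98 [-2.7 -3.7  8.4] [-0.63  0.43 -0.06] 0.0823
1.225 [-2.3 -2.3  8.3] [-0.65  0.54  0.03] 0.0823
1.466 [-2.3 -4.   7.9] [-0.87  0.44  1.38] 0.0823
65.6417
```

View pics/q.png

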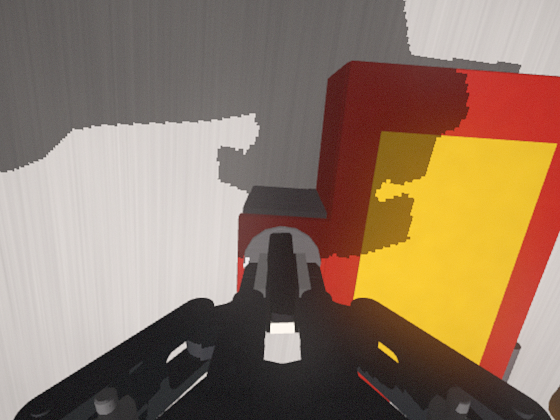

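```bash
python3 - <<'E'
from h import *
let_go(); print(np.round(get_state()['contact_force'],1))
p=get_state()['position'];move_l([p[0],p[1],.25],.15)
movep([.33,.10,.32],down(1.57)); print(get_state()['clock'])
f=grab_w('wrist'); cv2.imwrite('pics/r.png',f['img'][:,:,::-1])
f=grab_w('scene'); cv2.imwrite('pics/r2.png',cv2.resize(f['img'][150:280,280:460,::-1],None,fx=4,fy=4,interpolation=2))
f2=f['img'][150:310,110:440,::-1]; cv2.imwrite('pics/r3.png',cv2.resize(f2,None,fx=2.4,fy=2.4,interpolation=2))
E
```

```text
[-0.1  0.4  0.7]
69.225
```

View pics/r.png

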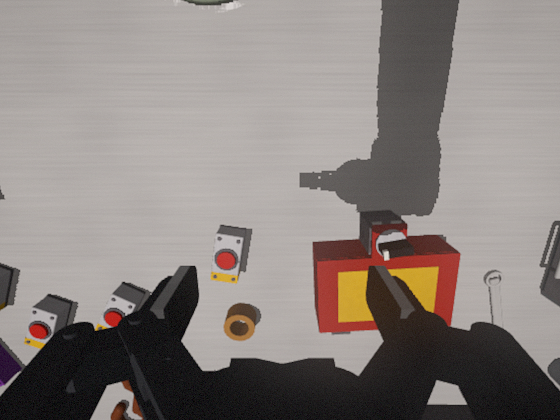

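View pics/r2.png

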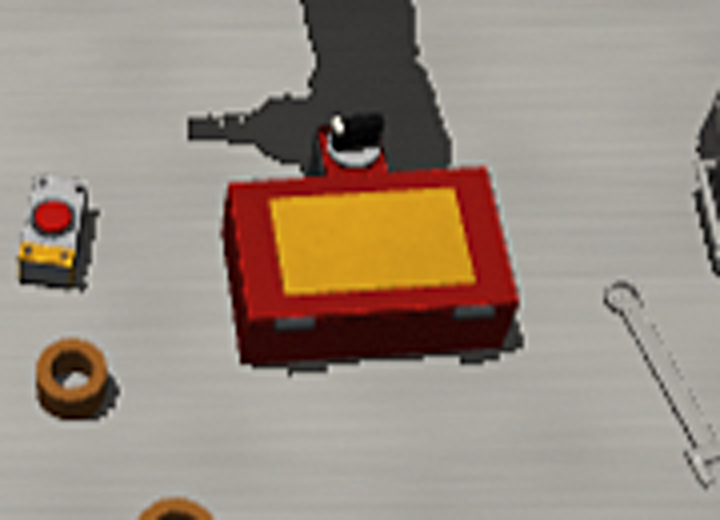

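View pics/r3.png

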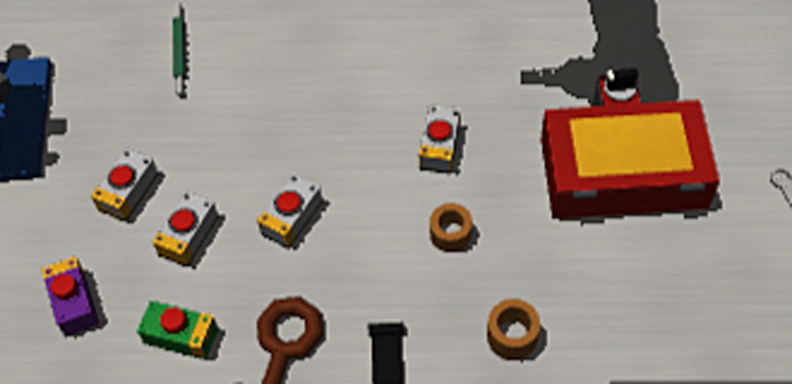

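```bash
python3 - <<'E'
from h import *
ims=[]
for x,y in [(.469,.011),(.595,-.18),(.606,-.322),(.537,-.412)]:
    l=locate(x,y); movep([l[0],l[1],.16],down(l[2]+np.pi/2))
    f=grab_w('wrist'); ims.append(cv2.resize(f['img'][120:300,180:380,::-1],(380,342)))
    # expected pixel of button centre if latched vs worn
    rb=[b for b in blobs(red(f)|((hsv(f)[...,1]>140)&((hsv(f)[...,0]<8)|(hsv(f)[...,0]>172))),150) if abs(b[0][0]-282)<60 and 120<b[0][1]<300]
    print([ (b[0].round(1),b[1],2*np.sqrt(b[1]/np.pi)) for b in rb], get_state()['clock'])
cv2.imwrite('pics/s.png',cv2.resize(np.vstack([np.hstack(ims[:2]),np.hstack(ims[2:])]),(660,594)))
p=get_state()['position'];move_l([p[0],p[1],.3],.2); movep([.3,-.1,.35],down(1.57))
f=grab_w('top');cv2.imwrite('pics/s2.png',cv2.resize(f['img'][60:320,130:530,::-1],None,fx=2,fy=2,interpolation=2))
E
```

```text
loc [[0.468, 0.011, -0.14], [0.477, 0.012, -0.182]]
[] 70.4
loc [[0.578, -0.186, -0.512], [0.587, -0.185, -0.681]]
[(array([277.1, 210. ]), np.int32(571), np.float64(26.963304323539017))] 71.45
loc [[0.613, -0.32, -0.579]]
[(array([273.4, 207.8]), np.int32(433), np.float64(23.480049464818542))] 72.2083
loc [[0.545, -0.409, -0.646]]
[(array([272.6, 206.5]), np.int32(535), np.float64(26.099485750361293))] 72.8833
```

View pics/s.png

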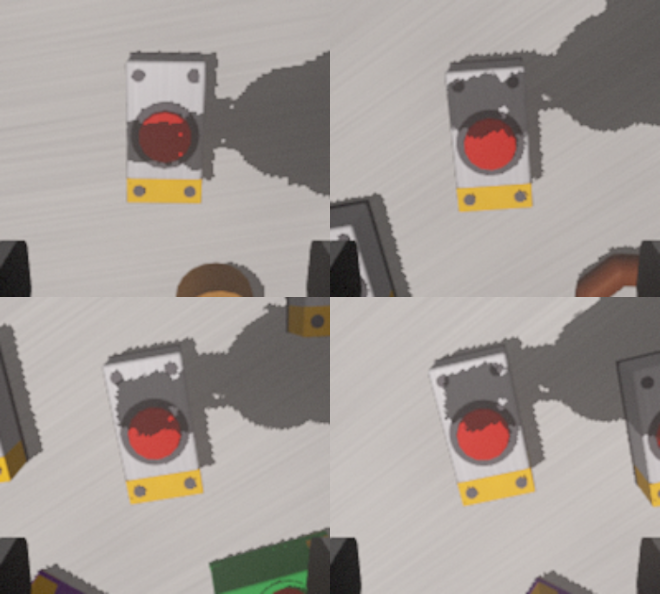

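View pics/s2.png

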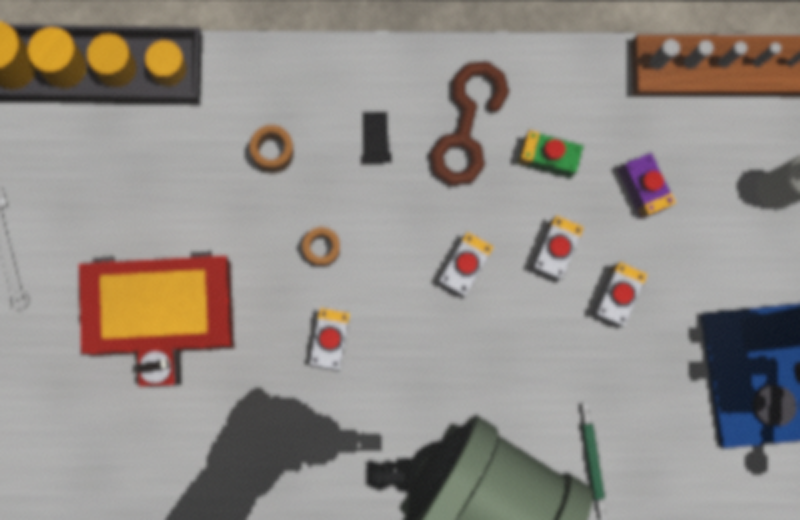

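All four buttons left on the cart sit concentric in their collars, so they are down. The lid is shut and the wing is turned crosswise at (150,367). Nothing else has moved, so I'm handing in.

```bash
python3 - <<'E'
from cell import *
sign_off()
E
```

```text
the job is handed in; nothing more can be done
```

I pressed all six aluminium cartridges fully down, each to the stop about 46 mm above the cart. The job was handed in at about 75 s of the 210 s allowed.

- **Failed:** the two that started near (0.45, −0.11) and (0.43, −0.30) sprang back. They showed about 2–3 N of push-back on release and raised buttons in the pictures. Both are lying flat in the red box.
- **Sound:** the other four stayed down and were left on the cart. One of them had read about 1 N on release. Close-ups after the lid was locked showed all four buttons still down.
- **Box:** the lid is shut. The stud went in about 13.7 mm and turned about 1.47 rad clockwise to a firm stop of 1.4 N·m. After release, the pictures show it still in and turned crosswise.

- **Wall touch:** opening the fingers while placing the first failed cartridge pressed the box wall with about 17 N, under the 40 N limit.
- **Knocked cartridge:** one sound cartridge was shifted about 3 cm while the arm was not near it. It still stands on the cart, and I left it there.
- **Bystanders:** the other items on the cart look undisturbed in the last pictures.

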